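# Nest the pantry cups, set the rejected one aside

### The arm

A 6-joint arm with a two-finger parallel gripper is mounted at the origin on the work surface. World frame = base frame: x ahead of the robot, y to its left, z up, the work surface at z = 0. Lengths are in mm, angles in degrees, forces in N, time in s.
With the tool pointing down it reaches from about 350 to 850 mm from the base axis. Payload 8.1 kg.
Tool frame: the origin (TCP) lies midway between the tips of the shut fingers; the grasp point (between the pads) lies 19 mm behind it; z points along the fingers, y is the line along which they close (so a half turn about z gives the same grasp; the last joint's range is limited). The gripper opens to 85 mm and grips with 20 to 120 N. Pads are 22 mm wide; open, the fingers measure 114 mm over their backs; the gripper's body (76 mm by 85 mm) begins 54 mm behind the grasp point. The pads swing forward as they close: fully open they stand 13 mm farther back than shut.
Start: joints at [-76.57, 7.471, 85.268, -0, 87.261, -4.893], TCP at [188.646, -569.577, 231.292] pointing down, gripper open.
Joint ranges: [-169.43, 169.43], [-51.17, 129.36], [1.28, 143.12], [-76.62, 256.62], [0, 156.53], [-152.29, 152.29]. Speed limits (degrees/s): [136.94, 136.94, 159.86, 180, 180, 180].

### API

Orientations are given as [roll, pitch, yaw] about the fixed x, y, z axes, in that order (R = Rz(yaw) Ry(pitch) Rx(roll)).
In Python, from bench import sensors, optics, r gives the robot as it stands.
- The arm moves only by the tool apply_moves, never from a script. Its argument "targets" is a list of rows, each a list of 7 numbers: the shift along the tool's x, y, z in mm, then the turn, a rotation vector about the tool's x, y, z in rad, then the closure, from 0 (fully open) to 1 (shut). In form: [[x, y, z, wx, wy, wz, claw], ...]. A call has 1 to 20 rows; each row shifts and turns the commanded pose from where the row before left it, along the tool's axes as they then stand; what a row does not reach is not made up. A row lasts 1/8 s, in which the tool goes at most 62.5 mm and 10.7 degrees, less where a joint would pass 70% of its speed; a pose out of reach is approached as far as the arm can. A call is refused whole if a number of a shift passes 62.5 or a number of a turn 0.188, either way. A call with a gripper value outside its range is refused whole. The fingers move at their own pace and stop on an object; "force" is the grip in N (left out, the last holds). Time passes only in rows, so rows that do not move let the fingers close. It gives the time, the measured TCP pose, the force, the opening and the grip force at its end, in the units of the state.
- sensors.sense(): the state, without advancing time (a new reading comes with each control period).
- optics.snapshot(name): name is "side" or "top"; returns the picture (420x560x3 uint8, red, green, blue); there is no depth.
- optics.get_calibration(name): a dict with "camera_matrix" (3x3 intrinsics, pixels), "pose" (4x4, takes a point from camera to world coordinates). Camera axes: x right, y down, z forward; pixel columns grow to the right and rows downward; lengths in mm; the calibration is good to about 2 mm. A picture is of the moment at which its call begins. get_calibration takes no time and is no camera call.
- r.hand_in(): hands the job in; it is judged then, once.
The state is a dict: "time": time; "joint_pos": joint angles; "qd": joint speeds; "joint_efforts": joint torques, N m; "tool_pos": TCP position; "tcp_rot": TCP orientation; "ft_force": force on the tool from outside, world axes, zero at the start; "wrist_torque": the same for the moment, N m; "finger_gap": finger opening in mm; "grip_force": force on a finger pad.
Only numpy, scipy, OpenCV 4.12 (cv2) and the standard library are available. Lean on these libraries where they do the work, as an engineer would, in place of code of your own. Each camera call takes 0.05 s, during which the arm holds its last target. There are 200 camera calls.

### The job

Nest the green-tagged cups in size order where the largest stands: the medium one inside it and the small one inside that, each upright and fully home. Stand the red-tagged cup upright on the floor of the wooden set-aside tray. Lower the cups gently rather than dropping them, and leave the largest cup and all other pantry goods where they are.

Things in the scene. Friction and masses are not known exactly. Their poses are not given: they have to be found in the camera images.
- large_cup: Widest, lowest cup: open, slightly flared cream cup, wall 4 mm, floor 5 mm thick; origin at the centre of its underside, z up. Green band 5 to 19 mm below the rim, green dot on the inner floor. 84 mm across the rim, 74 mm across the foot, 56 mm high; mouth 76 mm, inner floor 66 mm across. Stays where it stands.
- medium_cup: Middle-sized cup with green tag: open, slightly flared cream cup, wall 4 mm, floor 5 mm thick; origin at the centre of its underside, z up. Green band 5 to 19 mm below the rim, green dot on the inner floor. 66 mm across the rim, 58 mm across the foot, 72 mm high; mouth 58 mm, inner floor 50 mm across. Once home, its rim stands 21 mm above the rim around it. 
- rejected_cup: Middle-sized cup with red tag, same shape and size as the green one: open, slightly flared cream cup, wall 4 mm, floor 5 mm thick; origin at the centre of its underside, z up. Red band 5 to 19 mm below the rim, red dot on the inner floor. 66 mm across the rim, 58 mm across the foot, 72 mm high.
- small_cup: Narrowest, tallest cup: open, slightly flared cream cup, wall 4 mm, floor 5 mm thick; origin at the centre of its underside, z up. Green band 5 to 19 mm below the rim, green dot on the inner floor. 48 mm across the rim, 42 mm across the foot, 88 mm high. Once home, its rim stands 21 mm above the rim around it. 
- tray: Square wooden set-aside tray, fixed to the table, 150 x 150 mm outside, walls 5 mm thick and 32 mm high, floor 5 mm thick; origin at the centre of its underside, x and y along its sides, z up.
- fish_tin: Flat round fish tin, blue sleeve, 80 mm across, 38 mm high; bystander, origin at the centre of its underside.
- spice_jar: Small amber spice jar with black cap, 42 mm across, 85 mm high; bystander, origin at the centre of its underside.
- spread_jar: Peanut spread jar, tan with a red lid, 86 mm across, 115 mm high; bystander, origin at the centre of its underside.
- soup_can: Soup can, red sleeve, 74 mm across, 108 mm high; bystander, origin at the centre of its underside.
- carton: Upright blue food carton, 110 x 42 mm, 165 mm high; bystander, origin at the centre of its underside.
- juice_bottle: Dark juice bottle with yellow cap, 68 mm across, 210 mm high; bystander, origin at the centre of its underside.
Mind the look-alikes: they are no part of the job. What is shaped like the small_cup but yellow is not meant. What is shaped like the rejected_cup but orange or purple is not meant.

How it is judged (in metres and radians):
At the end, for the whole second after the job is handed in: Medium green cup on the large cup's inner floor, small cup on the medium's (axes within 9 mm, underside at most 9 mm above the outer one's); red-tagged cup on the tray floor between its walls; all four upright within 0.08 rad, at rest; large cup on the table within 50 mm of its start (horizontal distance between medium_cup and large_cup below 0.009 m and z of medium_cup in the frame of large_cup between 0.002 and 0.009 m and horizontal distance between small_cup and medium_cup below 0.009 m and z of small_cup in the frame of medium_cup between 0.002 and 0.009 m and x of rejected_cup in the frame of tray between -0.047 and 0.047 m and y of rejected_cup in the frame of tray between -0.047 and 0.047 m and z of rejected_cup in the frame of tray below 0.01 m and angle between each of large_cup, medium_cup, rejected_cup, small_cup's own z axis and vertical below 0.08 rad and linear speed of each of large_cup, medium_cup, rejected_cup, small_cup below 0.02 m/s and distance of large_cup from where it was at the start of the episode below 0.05 m and height (world z) of large_cup below 0.006 m); the robot touches nothing.
It fails at once if One of the other pantry goods was pushed more than 40 mm or tipped over (distance of any of fish_tin, spice_jar, spread_jar, soup_can, carton, juice_bottle from where it was at the start of the episode above 0.04 m or angle between any of fish_tin, spice_jar, spread_jar, soup_can, carton, juice_bottle's own z axis and vertical above 0.5 rad).
It fails at once if A cup was dropped (fell out of the fingers at over 0.75 m/s: about 30 mm) ((linear speed of medium_cup above 0.75 m/s and contact force between medium_cup and the fingers below 0.05 N) or (linear speed of rejected_cup above 0.75 m/s and contact force between rejected_cup and the fingers below 0.05 N) or (linear speed of small_cup above 0.75 m/s and contact force between small_cup and the fingers below 0.05 N)).
It also fails if it takes over 72 s, if anything falls off the work surface, if the arm or the gripper's body presses on something with over 40 N, if the wrist force passes 120 N, or if a joint passes its speed limit or range.

## Working session

There is one attempt and no reset: what is moved stays moved. The work goes in short steps, Python scripts to look and compute and a tool call to move; the robot and the scene stay as the last step left them, time stands still between calls to the robot, and variables do not carry over. Pictures are saved under pics/ and viewed, at most 10 in all, crops included, and the job is handed in when it is done.

Besides the shell and the picture viewer there is one more tool, called after "Call:" by a JSON object that holds its "api" and its "payload", one argument or row to a line. apply_moves: Moves the arm, as the interface text tells. Its arguments: {"type":"object","properties":{"targets":{"type":"array"},"force":{"type":"number"}},"required":["targets"]}

```bash
mkdir -p pics; python3 - <<'E'
from bench import sensors, optics, r
import cv2,numpy as np
np.set_printoptions(suppress=True,precision=2)
for n in ("top","side"):
    im=optics.snapshot(n); cv2.imwrite(f"pics/{n}0.png",im[:,:,::-1]); c=optics.get_calibration(n); print(n,c["camera_matrix"],c["pose"])
print(sensors.sense())
E
```

```text
top [[531.72   0.   272.35]
 [  0.   531.72 196.74]
 [  0.     0.     1.  ]] [[  -0.02   -0.99    0.12  383.94]
 [  -1.      0.02    0.01    7.1 ]
 [  -0.01   -0.12   -0.99 1447.71]
 [   0.      0.      0.      1.  ]]
side [[545.83   0.   273.66]
 [  0.   545.83 212.55]
 [  0.     0.     1.  ]] [[  -0.93   -0.21    0.3    80.52]
 [  -0.36    0.49   -0.79 1341.72]
 [   0.02   -0.85   -0.53  914.91]
 [   0.      0.      0.      1.  ]]
{'time': 0.1, 'joint_pos': array([-76.57,   7.51,  85.32,  -0.  ,  87.26,  -4.89]), 'qd': array([ 0.08, -0.08, -0.07,  0.03,  0.18, -0.01]), 'joint_efforts': array([  0.  , -57.1 , -50.19,  -0.  ,   0.01,   0.  ]), 'tool_pos': array([ 188.53, -569.09,  230.34]), 'tcp_rot': array([-179.9 ,   -0.01,   18.32]), 'ft_force': array([-0.02,  0.25,  0.17]), 'wrist_torque': array([ 0.  , -0.01, -0.04]), 'grip_force': 0.0, 'finger_gap': 85.4766543995165}
```

View pics/top0.png

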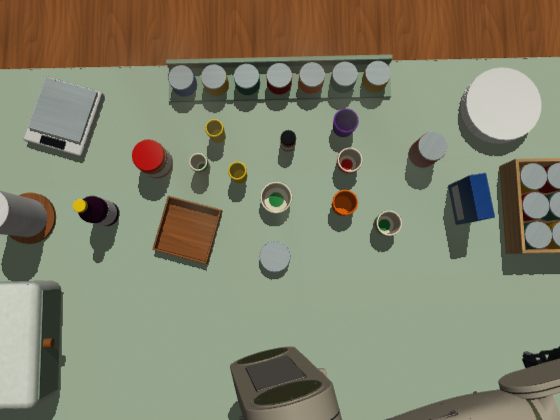

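View pics/side0.png

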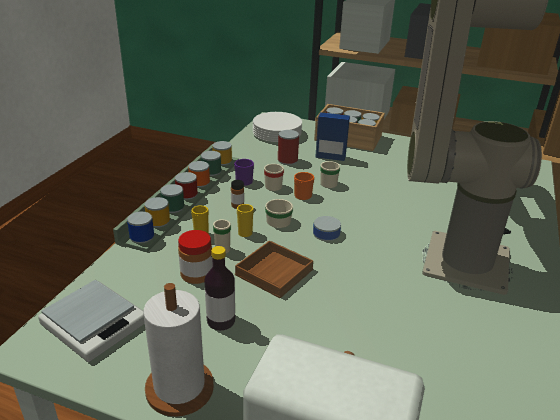

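The top view shows the small green cup at about (198,162), the large cup at (276,198), the medium green cup at (388,223), the red-tagged cup at (349,160) and the tray at (188,231). The side view shows the same cups at (222,235), (279,213), (330,174) and (274,177), with the tray at (275,268). I'll enlarge both to see the rims.

```bash
python3 - <<'E'
import cv2,numpy as np
t=cv2.imread("pics/top0.png");s=cv2.imread("pics/side0.png")
def c(im,u,v): return cv2.resize(im[v-25:v+25,u-25:u+25],(200,200),interpolation=cv2.INTER_CUBIC)
T=[(198,162),(276,198),(388,223),(349,160)];S=[(222,235),(279,213),(330,174),(274,177)]
cv2.imwrite("pics/crop.png",np.vstack([np.hstack([c(t,*p) for p in T]),np.hstack([c(s,*p) for p in S])]))
for im,P in((t,T),(s,S)):
  for u,v in P:
    h=cv2.cvtColor(im[v-25:v+25,u-25:u+25],cv2.COLOR_BGR2HSV).reshape(-1,3); print(im[v-22,u-22],np.percentile(h,[2,25,50,75,98],axis=0).astype(int).tolist())
E
```

```text
[137 161 149] [[22, 36, 71], [44, 38, 81], [46, 39, 159], [46, 42, 162], [49, 146, 171]]
[141 165 150] [[21, 35, 72], [42, 37, 102], [49, 38, 165], [49, 46, 166], [66, 170, 210]]
[141 166 150] [[20, 35, 52], [48, 37, 93], [49, 38, 166], [50, 43, 166], [67, 186, 196]]
[141 165 151] [[1, 35, 66], [44, 37, 73], [48, 38, 162], [49, 43, 165], [51, 219, 188]]
[ 22 134 161] [[1, 35, 55], [23, 39, 89], [25, 57, 102], [48, 198, 169], [61, 222, 211]]
[143 169 152] [[11, 36, 59], [27, 38, 96], [49, 40, 167], [50, 50, 168], [62, 185, 175]]
[140 166 149] [[10, 16, 53], [35, 38, 81], [50, 40, 124], [51, 50, 168], [108, 190, 174]]
[142 166 150] [[3, 36, 57], [24, 38, 81], [49, 40, 161], [50, 52, 168], [137, 189, 176]]
```

View pics/crop.png

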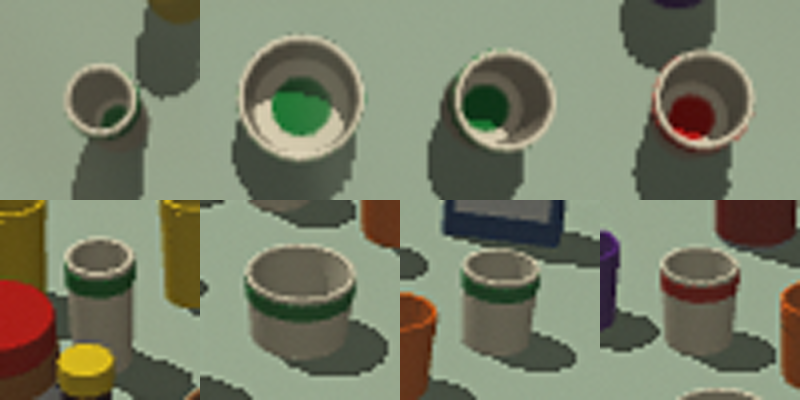

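```bash
cat >h.py <<'E'
import cv2,numpy as np
from bench import sensors,optics
def ray(n,u,v):
    c=optics.get_calibration(n);d=c["pose"][:3,:3]@np.linalg.inv(c["camera_matrix"])@[u,v,1.];return c["pose"][:3,3],d/np.linalg.norm(d)
def plane(n,u,v,z):
    o,d=ray(n,u,v);return o+d*(z-o[2])/d[2]
def tri(a,b):
    (o,d),(p,e)=ray("top",*a),ray("side",*b)
    s=np.linalg.lstsq(np.c_[d,-e],p-o,rcond=None)[0];x,y=o+s[0]*d,p+s[1]*e
    return (x+y)/2,np.linalg.norm(x-y)
def rim(im,n,u,v,w=25,vmin=100):
    """rim centre: top by ellipse fit, side by rim's upper edge"""
    h=cv2.cvtColor(im,cv2.COLOR_BGR2HSV);m=np.zeros(h.shape[:2],np.uint8)
    sl=np.s_[v-w:v+w,u-w:u+w];m[sl]=cv2.inRange(h,(8,15,vmin),(36,110,255))[sl]
    k,l,st,_=cv2.connectedComponentsWithStats(m)
    i=1+np.argmax(st[1:,4]);p=cv2.findContours((l==i).astype(np.uint8),0,1)[0][0]
    hull=cv2.convexHull(p)
    if n=="top": 
        c=cv2.fitEllipse(p[np.isin(p[:,0].tolist(),hull[:,0].tolist()).all(1)] if 0 else hull) if len(hull)>5 else None
        return c[0],c[1]
    q=p[:,0];return (q[:,0].min(),q[:,0].max(),q[:,1].min(),q[:,1].max()),st[i,4]
E
python3 - <<'E'
from h import *
np.set_printoptions(suppress=True,precision=1)
t=cv2.imread("pics/top0.png");s=cv2.imread("pics/side0.png")
N=[("small",(198,162),(222,225),24),("large",(276,198),(279,213),42),("med",(388,223),(330,174),33),("red",(349,160),(274,177),33)]
for n,a,b,R in N:
    c,ax=rim(t,"top",*a); e,ar=rim(s,"side",*b,w=20)
    hs=(e[1]-e[0]+1)/2
    # band widest: side rim centre from rim ellipse foreshortening
    cu=(e[0]+e[1])/2
    d=abs(ray("side",cu,e[2])[1][2]); cv=e[2]-.5+hs*d
    X,g=tri(c,(cu,cv)); print(n,np.array(c),np.array(ax),e,cu,cv,"->",X,"gap",g)
h=cv2.cvtColor(t,cv2.COLOR_BGR2HSV);m=np.zeros(h.shape[:2],np.uint8);m[190:275,145:232]=cv2.inRange(h,(0,100,30),(20,255,255))[190:275,145:232]
p=max(cv2.findContours(m,0,1)[0],key=cv2.contourArea);b=cv2.boxPoints(cv2.minAreaRect(p));print(b)
print(np.array([plane("top",*q,32) for q in b]))
for n,u,v,z in(("yelA",215,126,88),("yelB",238,170,88),("jar",150,154,115),("orange",345,203,72),("purple",346,120,72),("spice",288,137,85),("tin",275,256,38)):print(n,plane("top",u,v,z))
E
```

```text
small [197.5 161.3] [17.7 18.1] (np.int32(213), np.int32(230), np.int32(219), np.int32(229)) 221.5 223.37306901811363 -> [651.9 214.9  86.8] gap 0.6502167854309577
large [275.7 197. ] [31.3 31.7] (np.int32(265), np.int32(292), np.int32(199), np.int32(213)) 278.5 205.64381896607392 -> [559.2  13.   53.4] gap 1.5473349870157176
med [388.8 222.5] [25.1 25.7] (np.int32(321), np.int32(339), np.int32(161), np.int32(170)) 330.0 164.72684901316 -> [ 484.3 -278.6   71.3] gap 0.10344347337125141
red [349.6 159.6] [24.6 26.1] (np.int32(264), np.int32(283), np.int32(164), np.int32(173)) 273.5 168.04586919412736 -> [ 652.7 -183.4   68.3] gap 0.8833824198030956
[[152.  249.4]
 [166.9 194.8]
 [221.7 209.7]
 [206.8 264.3]]
[[426.8 344.2  32. ]
 [572.4 305.7  32. ]
 [529.3 158.2  32. ]
 [385.  198.3  32. ]]
yelA [744.8 168.7  88. ]
yelB [626.5 109.3  88. ]
jar [667.5 332.3 115. ]
orange [ 537. -167.   72.]
purple [ 758.3 -177.2   72. ]
spice [712.2 -22.3  85. ]
tin [403.7  17.5  38. ]
```

The triangulated rim heights are 87, 53, 71 and 68 mm, against the 88, 56, 72 and 72 given. The tray side measures 150 mm, and its centre is (478, 252). All of it is within reach. I can keep the present yaw, because the closing line stays clear of the neighbours. I'll start with the medium cup.

Call:
{"api": "apply_moves", "payload": {
  "targets": [
    [37.2, -18.3, 0, 0, 0, 0, 0],
    [37.2, -18.3, 0, 0, 0, 0, 0],
    [37.2, -18.3, 0, 0, 0, 0, 0],
    [37.2, -18.3, 0, 0, 0, 0, 0],
    [37.2, -18.3, 0, 0, 0, 0, 0],
    [37.2, -18.3, 0, 0, 0, 0, 0],
    [37.2, -18.3, 0, 0, 0, 0, 0],
    [37.2, -18.3, 0, 0, 0, 0, 0],
    [37.2, -18.3, 0, 0, 0, 0, 0],
    [37.2, -18.3, 0, 0, 0, 0, 0],
    [0, 0, 30, 0, 0, 0, 0],
    [0, 0, 30, 0, 0, 0, 0],
    [0, 0, 30, 0, 0, 0, 0],
    [0, 0, 20, 0, 0, 0, 0],
    [0, 0, 0, 0, 0, 0, 0],
    [0, 0, 0, 0, 0, 0, 0]
  ],
  "force": 25
}}

```text
time: 2.1
tool_pos: [484.8, -279.4, 122.5]
tcp_rot: [179.9, -0.1, 18.3]
ft_force: [-0.5, 0.3, 0.8]
finger_gap: 85.6
grip_force: 0.0
```

Call:
{"api": "apply_moves", "payload": {
  "targets": [
    [0, 0, 20, 0, 0, 0, 0],
    [0, 0, 20, 0, 0, 0, 0],
    [0, 0, 20, 0, 0, 0, 0],
    [0, 0, 16, 0, 0, 0, 0],
    [0, 0, 0, 0, 0, 0, 0.1],
    [0, 0, 0, 0, 0, 0, 0.2],
    [0, 0, 0, 0, 0, 0, 0.4],
    [0, 0, 0, 0, 0, 0, 0.6],
    [0, 0, 0, 0, 0, 0, 1],
    [0, 0, 0, 0, 0, 0, 1],
    [0, 0, 0, 0, 0, 0, 1]
  ],
  "force": 25
}}

```text
time: 3.48
tool_pos: [484.9, -279.2, 46.2]
tcp_rot: [179.9, -0.1, 18.3]
ft_force: [-1.7, 1.8, 5.4]
finger_gap: 64.4
grip_force: 28.4
```

```bash
python3 - <<'E'
from h import *
s=optics.snapshot("side")[:,:,::-1]
cv2.imwrite("pics/g1.png",cv2.resize(s[100:220,240:400],(800,600),interpolation=cv2.INTER_CUBIC))
E
```

```text
(no output)
```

View pics/g1.png

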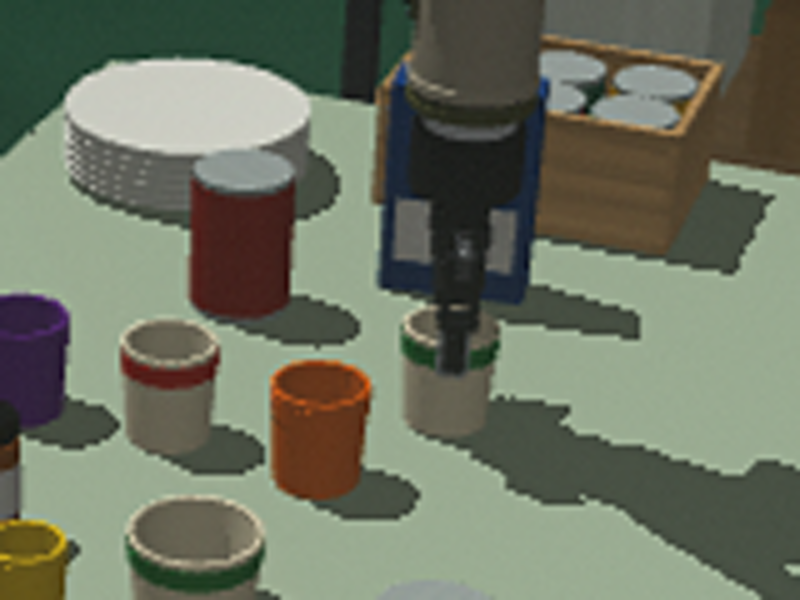

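The fingers sit centred on the green cup (about (450,345) in the crop). The tips reach just below the band, roughly 22 mm under the rim, so I'll regrip 6 mm higher to clear the large cup's rim.

Call:
{"api": "apply_moves", "payload": {
  "targets": [
    [0, 0, 0, 0, 0, 0, 0.1],
    [0, 0, 0, 0, 0, 0, 0.1],
    [0, 0, -6, 0, 0, 0, 0.1],
    [0, 0, 0, 0, 0, 0, 0.5],
    [0, 0, 0, 0, 0, 0, 1],
    [0, 0, 0, 0, 0, 0, 1],
    [0, 0, 0, 0, 0, 0, 1],
    [0, 0, -10, 0, 0, 0, 1],
    [0, 0, -30, 0, 0, 0, 1],
    [0, 0, -40, 0, 0, 0, 1],
    [0, 0, -40, 0, 0, 0, 1],
    [0, 0, -30, 0, 0, 0, 1],
    [0, 0, 0, 0, 0, 0, 1]
  ],
  "force": 25
}}

```text
time: 5.15
tool_pos: [485.8, -280.1, 204.8]
tcp_rot: [179.7, -0.2, 18.3]
ft_force: [-0.3, -0.8, -2.6]
finger_gap: 64.1
grip_force: 28.5
```

Call:
{"api": "apply_moves", "payload": {
  "targets": [
    [20.4, -31.7, 0, 0, 0, 0, 1],
    [20.4, -31.7, 0, 0, 0, 0, 1],
    [20.4, -31.7, 0, 0, 0, 0, 1],
    [20.4, -31.7, 0, 0, 0, 0, 1],
    [20.4, -31.7, 0, 0, 0, 0, 1],
    [20.4, -31.7, 0, 0, 0, 0, 1],
    [20.4, -31.7, 0, 0, 0, 0, 1],
    [20.4, -31.7, 0, 0, 0, 0, 1],
    [0, 0, 40, 0, 0, 0, 1],
    [0, 0, 30, 0, 0, 0, 1],
    [0, 0, 0, 0, 0, 0, 1],
    [0, 0, 0, 0, 0, 0, 1],
    [0, 0, 0, 0, 0, 0, 1]
  ]
}}

```text
time: 6.78
tool_pos: [560.6, 12.9, 133.1]
tcp_rot: [179.9, -0.1, 18.3]
ft_force: [-0.3, -0.4, -1.4]
finger_gap: 64.0
grip_force: 28.7
```

```bash
python3 - <<'E'
from h import *
s=optics.snapshot("side")[:,:,::-1];t=optics.snapshot("top")[:,:,::-1]
cv2.imwrite("pics/s2.png",s);cv2.imwrite("pics/t2.png",t)
a=cv2.resize(s[130:250,220:340],(400,400),interpolation=2);b=cv2.resize(t[140:260,220:340],(400,400),interpolation=2)
cv2.imwrite("pics/p2.png",np.hstack([a,b]));print(sensors.sense()["tool_pos"])
E
```

```text
[560.43477485  12.94815289 132.85171846]
```

View pics/p2.png

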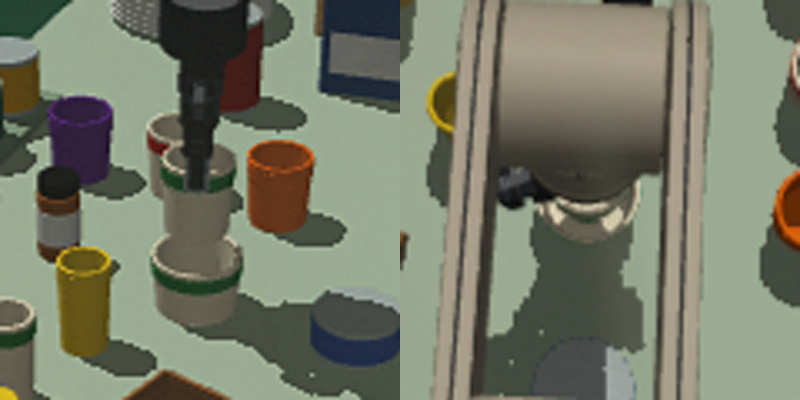

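The side crop shows the held cup upright above the large cup: its rim is at about (199,160) and the large rim at (196,262). The arm hides most of the top view. I'll measure the offset in the side view.

```bash
python3 - <<'E'
from h import *
np.set_printoptions(suppress=True,precision=1)
s=cv2.imread("pics/s2.png");h=cv2.cvtColor(s,cv2.COLOR_BGR2HSV)
g=cv2.inRange(h,(50,110,30),(85,255,255))
for v0,v1 in((172,194),(198,225)):
    q=np.argwhere(g[v0:v1,255:305]);print("band",q.min(0)+[v0,255],q.max(0)+[v0,255])
    m=cv2.inRange(h,(8,15,70),(40,110,255))[v0-4:v1,262:300]
# cream rows extents
for v in range(170,232,2):
    q=np.flatnonzero(cv2.inRange(h,(8,15,60),(36,110,255))[v,262:296]|g[v,262:296]);print(v,q.min()+262 if len(q) else None,q.max()+262 if len(q) else None,end="; ")
c=optics.get_calibration("side");T=np.linalg.inv(c["pose"])
def pr(p):
    x=c["camera_matrix"]@(T[:3,:3]@p+T[:3,3]);return x[:2]/x[2]
for p in([560.5,13,153],[560.5,13,82],[559.2,13,55],[559.2,13,0]):print(p,pr(np.array(p)))
E
```

```text
band [181 269] [187 290]
band [210 266] [217 291]
170 264 274; 172 267 274; 174 264 287; 176 265 289; 178 265 290; 180 265 289; 182 265 289; 184 265 289; 186 265 289; 188 266 289; 190 269 288; 192 269 288; 194 269 294; 196 269 288; 198 269 288; 200 270 287; 202 267 290; 204 266 291; 206 265 292; 208 266 291; 210 266 290; 212 267 291; 214 266 290; 216 266 291; 218 267 290; 220 267 290; 222 267 289; 224 269 289; 226 272 286; 228 None None; 230 None None; [560.5, 13, 153] [279.3 176.6]
[560.5, 13, 82] [278.6 197.5]
[559.2, 13, 55] [278.8 205.2]
[559.2, 13, 0] [278.3 220.5]
```

Call:
{"api": "apply_moves", "payload": {
  "targets": [
    [0, 0, 10, 0, 0, 0, 1],
    [0, 0, 10, 0, 0, 0, 1],
    [0, 0, 10, 0, 0, 0, 1],
    [0, 0, 10, 0, 0, 0, 1],
    [0, 0, 10, 0, 0, 0, 1],
    [0, 0, 10, 0, 0, 0, 1],
    [0, 0, 8, 0, 0, 0, 1],
    [0, 0, 2, 0, 0, 0, 1],
    [0, 0, 2, 0, 0, 0, 1],
    [0, 0, 0, 0, 0, 0, 1]
  ]
}}

```text
time: 8.12
tool_pos: [559.7, 13.1, 59.5]
tcp_rot: [180.0, -0.0, 18.3]
ft_force: [0.0, -1.0, -1.5]
finger_gap: 64.0
grip_force: 28.7
```

Call:
{"api": "apply_moves", "payload": {
  "targets": [
    [0, 0, 1, 0, 0, 0, 1],
    [0, 0, 1, 0, 0, 0, 1],
    [0, 0, 1, 0, 0, 0, 1],
    [0, 0, 0, 0, 0, 0, 1]
  ]
}}

```text
time: 8.62
tool_pos: [560.3, 13.5, 57.6]
tcp_rot: [180.0, -0.1, 18.3]
ft_force: [-1.4, 1.7, 6.5]
finger_gap: 64.3
grip_force: 29.4
```

It touches down at 57.6 mm, where 57 was expected. I'll release and rise.

Call:
{"api": "apply_moves", "payload": {
  "targets": [
    [0, 0, 0.5, 0, 0, 0, 0.2],
    [0, 0, 0, 0, 0, 0, 0.1],
    [0, 0, 0, 0, 0, 0, 0],
    [0, 0, 0, 0, 0, 0, 0],
    [0, 0, -10, 0, 0, 0, 0],
    [0, 0, -30, 0, 0, 0, 0],
    [0, 0, -40, 0, 0, 0, 0],
    [0, 0, -40, 0, 0, 0, 0],
    [0, 0, -30, 0, 0, 0, 0],
    [28.4, -29.5, 0, 0, 0, 0, 0],
    [28.4, -29.5, 0, 0, 0, 0, 0],
    [28.4, -29.5, 0, 0, 0, 0, 0],
    [28.4, -29.5, 0, 0, 0, 0, 0],
    [38, -40, 0, 0, 0, 0, 0],
    [0, 0, 0, 0, 0, 0, 0],
    [0, 0, 0, 0, 0, 0, 0]
  ]
}}

```text
time: 10.62
tool_pos: [653.6, 210.8, 206.0]
tcp_rot: [180.0, 0.0, 18.4]
ft_force: [-0.3, -0.6, -0.6]
finger_gap: 85.4
grip_force: 0.0
```

```bash
python3 - <<'E'
from h import *
np.set_printoptions(suppress=True,precision=1)
s=optics.snapshot("side")[:,:,::-1];t=optics.snapshot("top")[:,:,::-1]
cv2.imwrite("pics/s3.png",s);cv2.imwrite("pics/t3.png",t)
a=cv2.resize(s[150:270,200:320],(400,400),interpolation=2);b=cv2.resize(t[130:250,180:300],(400,400),interpolation=2)
cv2.imwrite("pics/p3.png",np.hstack([a,b]));x=sensors.sense();print(x["tool_pos"],x["joint_pos"])
E
```

```text
[653.7 209.8 206.4] [13.5 21.5 71.5 -0.  87.  85.3]
```

View pics/p3.png

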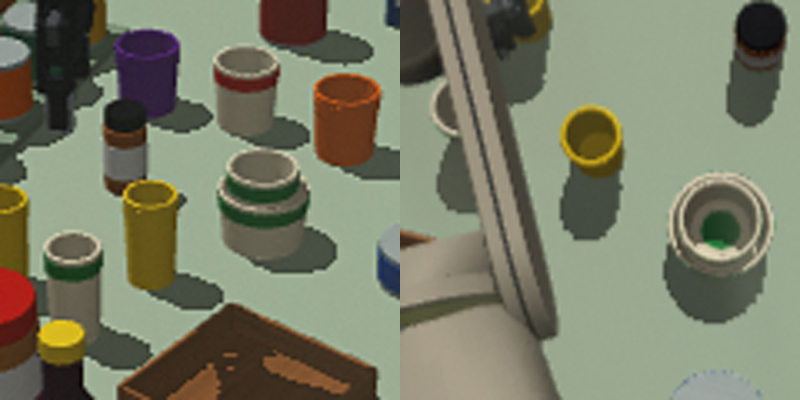

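The medium cup sits concentric inside the large one: side crop (264,170), top crop (720,222). Next is the small cup, with a 5 mm sideways correction before lowering.

Call:
{"api": "apply_moves", "payload": {
  "targets": [
    [0, -5, 20, 0, 0, 0, 0],
    [0, 0, 30, 0, 0, 0, 0],
    [0, 0, 30, 0, 0, 0, 0],
    [0, 0, 30, 0, 0, 0, 0],
    [0, 0, 20, 0, 0, 0, 0],
    [0, 0, 4, 0, 0, 0, 0],
    [0, 0, 0, 0, 0, 0, 0.3],
    [0, 0, 0, 0, 0, 0, 0.4],
    [0, 0, 0, 0, 0, 0, 0.6],
    [0, 0, 0, 0, 0, 0, 1],
    [0, 0, 0, 0, 0, 0, 1],
    [0, 0, 0, 0, 0, 0, 1],
    [0, 0, 0, 0, 0, 0, 1]
  ],
  "force": 25
}}

```text
time: 12.35
tool_pos: [653.4, 216.0, 73.8]
tcp_rot: [180.0, -0.2, 18.3]
ft_force: [0.1, 0.6, 6.3]
finger_gap: 45.9
grip_force: 26.1
```

```bash
python3 - <<'E'
from h import *
s=optics.snapshot("side")[:,:,::-1]
cv2.imwrite("pics/g2.png",cv2.resize(s[180:280,170:270],(600,600),interpolation=cv2.INTER_CUBIC))
E
```

```text
(no output)
```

View pics/g2.png

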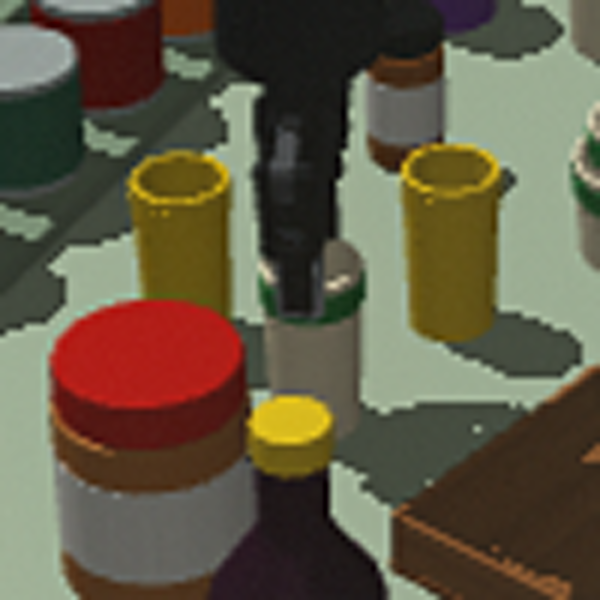

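The fingers are on the small cup's band at about (300,290), with the tips at the band's lower edge, so they clear the 21 mm. I'll measure the nest centre and lift.

```bash
python3 - <<'E'
from h import *
np.set_printoptions(suppress=True,precision=1)
t=cv2.imread("pics/t3.png")
c,a=rim(t,"top",276,197);print(c,a,plane("top",*c,56))
h=cv2.cvtColor(t,cv2.COLOR_BGR2HSV);m=cv2.inRange(h,(8,15,90),(36,110,255))[177:217,254:298]
cs,hi=cv2.findContours(m,cv2.RETR_TREE,1)
for k in cs:
    if len(k)>20:
        e=cv2.fitEllipse(k);print(np.array(e[0])+[254,177],e[1],plane("top",e[0][0]+254,e[0][1]+177,77))
E
```

```text
(275.7218017578125, 196.76759338378906) (31.267040252685547, 31.515592575073242) [558.7  12.8  56. ]
[275.8 196.6] (30.004018783569336, 30.911861419677734) [556.4  12.4  77. ]
[288.2 197.5] (3.5833356380462646, 10.673812866210938) [553.6 -19.6  77. ]
[275.6 198.5] (13.150670051574707, 13.394620895385742) [551.6  13.   77. ]
[275.3 194.6] (18.470134735107422, 20.49477195739746) [561.6  13.6  77. ]
```

Call:
{"api": "apply_moves", "payload": {
  "targets": [
    [0, 0, -6, 0, 0, 0, 1],
    [0, 0, -20, 0, 0, 0, 1],
    [0, 0, -30, 0, 0, 0, 1],
    [0, 0, -40, 0, 0, 0, 1],
    [0, 0, -30, 0, 0, 0, 1],
    [0, 0, 0, 0, 0, 0, 1],
    [0, 0, 0, 0, 0, 0, 1]
  ]
}}

```text
time: 13.28
tool_pos: [651.8, 215.5, 197.5]
tcp_rot: [-180.0, 0.0, 18.3]
ft_force: [-0.3, -0.3, -0.3]
finger_gap: 45.5
grip_force: 25.9
```

Call:
{"api": "apply_moves", "payload": {
  "targets": [
    [-30, 32.7, 0, 0, 0, 0, 1],
    [-30, 32.7, 0, 0, 0, 0, 1],
    [-30, 32.7, 0, 0, 0, 0, 1],
    [-30, 32.7, 0, 0, 0, 0, 1],
    [-30, 32.7, 0, 0, 0, 0, 1],
    [0, 0, 15, 0, 0, 0, 1],
    [0, 0, 15, 0, 0, 0, 1],
    [0, 0, 0, 0, 0, 0, 1],
    [0, 0, 0, 0, 0, 0, 1]
  ]
}}

```text
time: 14.4
tool_pos: [561.1, 14.1, 167.4]
tcp_rot: [-180.0, 0.0, 18.4]
ft_force: [-0.1, 0.1, -0.1]
finger_gap: 45.9
grip_force: 26.0
```

```bash
python3 - <<'E'
from h import *
s=optics.snapshot("side")[:,:,::-1];cv2.imwrite("pics/s4.png",s)
cv2.imwrite("pics/p4.png",cv2.resize(s[140:240,230:330],(600,600),interpolation=2));print(sensors.sense()["tool_pos"])
h=cv2.cvtColor(s,cv2.COLOR_BGR2HSV)
for v in range(168,226,2):
    q=np.flatnonzero(cv2.inRange(h,(8,15,60),(36,110,255))[v,262:296]|cv2.inRange(h,(50,110,30),(85,255,255))[v,262:296]);print(v,q.min()+262 if len(q) else None,q.max()+262 if len(q) else None,end="; ")
c=optics.get_calibration("side");T=np.linalg.inv(c["pose"])
for z in (175,90,77,56):
    x=c["camera_matrix"]@(T[:3,:3]@[560.5,13.3,z]+T[:3,3]);print(z,x[:2]/x[2])
E
```

```text
[561.47641124  13.93934897 167.91396545]
168 264 287; 170 264 287; 172 267 287; 174 264 287; 176 265 286; 178 265 287; 180 265 286; 182 265 286; 184 265 286; 186 265 286; 188 266 286; 190 270 286; 192 272 285; 194 273 294; 196 270 286; 198 268 288; 200 268 289; 202 269 290; 204 266 292; 206 265 292; 208 266 291; 210 266 290; 212 267 291; 214 266 290; 216 266 290; 218 267 290; 220 267 290; 222 267 289; 224 269 289; 175 [279.50164389 170.02144742]
90 [278.66469272 195.22382491]
77 [278.54075094 198.95597534]
56 [278.34272692 204.91889898]
```

View pics/p4.png

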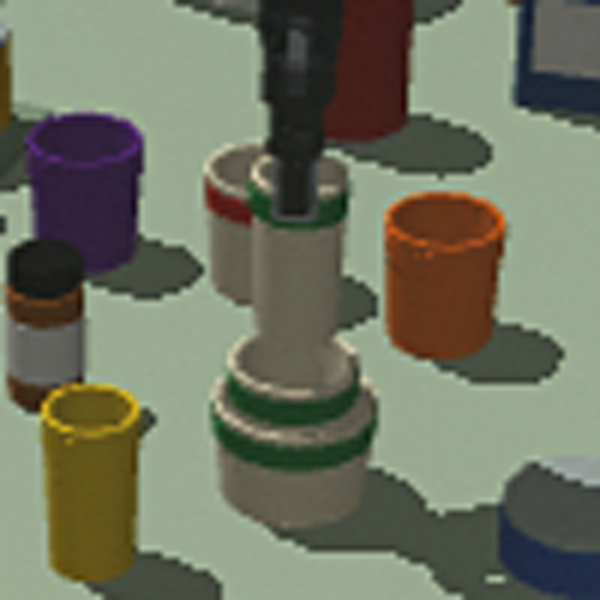

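The small cup hangs upright at about (297,250), over the medium's mouth at (294,365), with under 2 mm of offset. I'll lower it.

Call:
{"api": "apply_moves", "payload": {
  "targets": [
    [0, 0, 10, 0, 0, 0, 1],
    [0, 0, 10, 0, 0, 0, 1],
    [0, 0, 10, 0, 0, 0, 1],
    [0, 0, 10, 0, 0, 0, 1],
    [0, 0, 10, 0, 0, 0, 1],
    [0, 0, 10, 0, 0, 0, 1],
    [0, 0, 10, 0, 0, 0, 1],
    [0, 0, 7, 0, 0, 0, 1],
    [0, 0, 2, 0, 0, 0, 1],
    [0, 0, 1, 0, 0, 0, 1],
    [0, 0, 0, 0, 0, 0, 1]
  ]
}}

```text
time: 15.82
tool_pos: [561.4, 13.2, 88.1]
tcp_rot: [180.0, -0.0, 18.3]
ft_force: [-0.5, -0.6, -1.1]
finger_gap: 45.5
grip_force: 26.0
```

Call:
{"api": "apply_moves", "payload": {
  "targets": [
    [0, 0, 1, 0, 0, 0, 1],
    [0, 0, 1, 0, 0, 0, 1],
    [0, 0, 1, 0, 0, 0, 1],
    [0, 0, 1, 0, 0, 0, 1],
    [0, 0, 0, 0, 0, 0, 1]
  ]
}}

```text
time: 16.45
tool_pos: [561.2, 13.2, 83.9]
tcp_rot: [180.0, -0.0, 18.3]
ft_force: [-0.2, 0.6, -0.2]
finger_gap: 45.7
grip_force: 26.0
```

Call:
{"api": "apply_moves", "payload": {
  "targets": [
    [0, 0, 1, 0, 0, 0, 1],
    [0, 0, 1, 0, 0, 0, 1],
    [0, 0, 0, 0, 0, 0, 1]
  ]
}}

```text
time: 16.82
tool_pos: [562.4, 13.4, 83.8]
tcp_rot: [180.0, -0.1, 18.3]
ft_force: [-3.4, 1.8, 12.0]
finger_gap: 46.0
grip_force: 27.0
```

Contact came at 83.8 mm, as expected. I'll release, rise and go over to the red-tagged cup.

Call:
{"api": "apply_moves", "payload": {
  "targets": [
    [0, 0, 0, 0, 0, 0, 0.4],
    [0, 0, 0, 0, 0, 0, 0.2],
    [0, 0, 0, 0, 0, 0, 0],
    [0, 0, 0, 0, 0, 0, 0],
    [0, 0, -10, 0, 0, 0, 0],
    [0, 0, -30, 0, 0, 0, 0],
    [0, 0, -40, 0, 0, 0, 0],
    [0, 0, -40, 0, 0, 0, 0],
    [5, 43.1, 0, 0, 0, 0, 0],
    [5, 43.1, 0, 0, 0, 0, 0],
    [5, 43.1, 0, 0, 0, 0, 0],
    [5, 43.1, 0, 0, 0, 0, 0],
    [5, 43.1, 0, 0, 0, 0, 0],
    [0, 0, 20, 0, 0, 0, 0],
    [0, 0, 30, 0, 0, 0, 0],
    [0, 0, 30, 0, 0, 0, 0],
    [0, 0, 0, 0, 0, 0, 0],
    [0, 0, 0, 0, 0, 0, 0]
  ]
}}

```text
time: 19.08
tool_pos: [653.0, -183.2, 123.1]
tcp_rot: [180.0, -0.0, 18.4]
ft_force: [0.3, -0.9, -0.0]
finger_gap: 85.6
grip_force: 0.0
```

```bash
python3 - <<'E'
from h import *
s=optics.snapshot("side")[:,:,::-1];t=optics.snapshot("top")[:,:,::-1]
cv2.imwrite("pics/p5.png",np.hstack([cv2.resize(s[140:240,230:330],(400,400),interpolation=2),cv2.resize(t[140:240,226:326],(400,400),interpolation=2)]));print(sensors.sense()["tool_pos"])
E
```

```text
[ 653.76428802 -183.6478973   124.17986015]
```

View pics/p5.png

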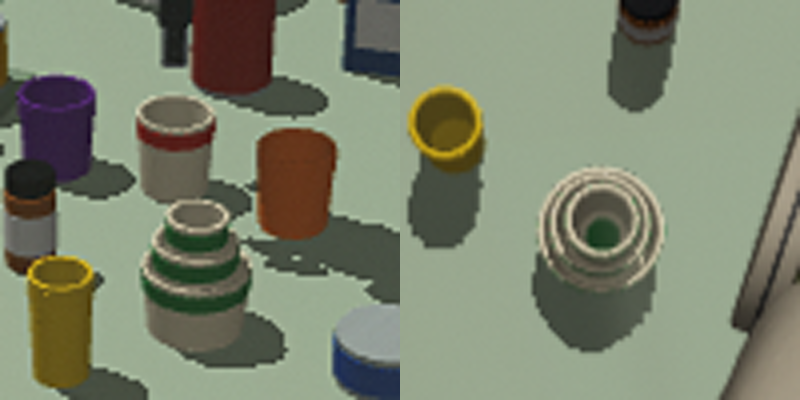

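The nest stands concentric and fully home: side crop (198,260), top crop (600,230). Now I'll grasp the red-tagged cup.

Call:
{"api": "apply_moves", "payload": {
  "targets": [
    [0, 0, 20, 0, 0, 0, 0],
    [0, 0, 20, 0, 0, 0, 0],
    [0, 0, 20, 0, 0, 0, 0],
    [0, 0, 15, 0, 0, 0, 0],
    [0, 0, 0, 0, 0, 0, 0.1],
    [0, 0, 0, 0, 0, 0, 0.3],
    [0, 0, 0, 0, 0, 0, 0.6],
    [0, 0, 0, 0, 0, 0, 1],
    [0, 0, 0, 0, 0, 0, 1],
    [0, 0, 0, 0, 0, 0, 1],
    [0, 0, 0, 0, 0, 0, 1]
  ],
  "force": 25
}}

```text
time: 20.55
tool_pos: [652.9, -183.6, 47.2]
tcp_rot: [180.0, -0.0, 18.3]
ft_force: [0.1, 0.4, 0.4]
finger_gap: 63.6
grip_force: 27.9
```

Call:
{"api": "apply_moves", "payload": {
  "targets": [
    [0, 0, -10, 0, 0, 0, 1],
    [0, 0, -30, 0, 0, 0, 1],
    [0, 0, -40, 0, 0, 0, 1],
    [0, 0, -40, 0, 0, 0, 1],
    [0, 0, -40, 0, 0, 0, 1],
    [0, 0, 0, 0, 0, 0, 1],
    [-2.9, -46.8, 0, 0, 0, 0, 1],
    [-2.9, -46.8, 0, 0, 0, 0, 1],
    [-2.9, -46.8, 0, 0, 0, 0, 1],
    [-2.9, -46.8, 0, 0, 0, 0, 1],
    [-2.9, -46.8, 0, 0, 0, 0, 1],
    [-2.9, -46.8, 0, 0, 0, 0, 1],
    [-2.9, -46.8, 0, 0, 0, 0, 1],
    [-2.9, -46.8, 0, 0, 0, 0, 1],
    [-2.9, -46.8, 0, 0, 0, 0, 1],
    [-2.9, -46.8, 0, 0, 0, 0, 1],
    [0, 0, 0, 0, 0, 0, 1],
    [0, 0, 0, 0, 0, 0, 1]
  ]
}}

```text
time: 22.8
tool_pos: [477.6, 251.2, 206.0]
tcp_rot: [180.0, 0.1, 18.4]
ft_force: [0.3, -1.1, -0.7]
finger_gap: 63.9
grip_force: 28.5
```

Call:
{"api": "apply_moves", "payload": {
  "targets": [
    [0, 0, 30, 0, 0, 0, 1],
    [0, 0, 30, 0, 0, 0, 1],
    [0, 0, 30, 0, 0, 0, 1],
    [0, 0, 25, 0, 0, 0, 1],
    [0, 0, 15, 0, 0, 0, 1],
    [0, 0, 10, 0, 0, 0, 1],
    [0, 0, 8, 0, 0, 0, 1],
    [0, 0, 2, 0, 0, 0, 1],
    [0, 0, 1, 0, 0, 0, 1],
    [0, 0, 1, 0, 0, 0, 1],
    [0, 0, 0, 0, 0, 0, 1],
    [0, 0, 0, 0, 0, 0, 1]
  ]
}}

```text
time: 24.3
tool_pos: [478.1, 251.7, 55.0]
tcp_rot: [-180.0, -0.0, 18.3]
ft_force: [0.7, 0.2, -1.4]
finger_gap: 63.6
grip_force: 28.5
```

Call:
{"api": "apply_moves", "payload": {
  "targets": [
    [0, 0, 1, 0, 0, 0, 1],
    [0, 0, 1, 0, 0, 0, 1],
    [0, 0, 1, 0, 0, 0, 1],
    [0, 0, 1, 0, 0, 0, 1],
    [0, 0, 0, 0, 0, 0, 1],
    [0, 0, 0, 0, 0, 0, 1]
  ]
}}

```text
time: 25.05
tool_pos: [478.7, 252.1, 52.0]
tcp_rot: [-180.0, -0.1, 18.3]
ft_force: [-3.5, -0.0, 6.5]
finger_gap: 63.5
grip_force: 29.2
```

It touched the tray floor at 52 mm, as expected. I'll release and withdraw.

Call:
{"api": "apply_moves", "payload": {
  "targets": [
    [0, 0, 0, 0, 0, 0, 0.2],
    [0, 0, 0, 0, 0, 0, 0.1],
    [0, 0, 0, 0, 0, 0, 0],
    [0, 0, 0, 0, 0, 0, 0],
    [0, 0, -10, 0, 0, 0, 0],
    [0, 0, -30, 0, 0, 0, 0],
    [0, 0, -40, 0, 0, 0, 0],
    [0, 0, -40, 0, 0, 0, 0],
    [0, 0, -40, 0, 0, 0, 0],
    [0, 40, -20, 0, 0, 0, 0],
    [0, 50, 0, 0, 0, 0, 0],
    [0, 50, 0, 0, 0, 0, 0],
    [0, 50, 0, 0, 0, 0, 0],
    [0, 50, 0, 0, 0, 0, 0],
    [0, 50, 0, 0, 0, 0, 0],
    [0, 50, 0, 0, 0, 0, 0],
    [0, 50, 0, 0, 0, 0, 0],
    [0, 50, 0, 0, 0, 0, 0],
    [0, 0, 0, 0, 0, 0, 0],
    [0, 0, 0, 0, 0, 0, 0]
  ]
}}

```text
time: 27.55
tool_pos: [616.2, -165.9, 231.1]
tcp_rot: [-180.0, -0.0, 18.3]
ft_force: [0.2, 0.5, -0.4]
finger_gap: 85.3
grip_force: 0.0
```

```bash
python3 - <<'E'
from h import *
s=optics.snapshot("side")[:,:,::-1];t=optics.snapshot("top")[:,:,::-1]
f=lambda a:cv2.resize(a,(400,400),interpolation=2)
cv2.imwrite("pics/p6.png",np.hstack([f(s[150:310,180:340]),f(t[120:280,140:300])]));x=sensors.sense();print(x["tool_pos"],x["ft_force"],x["time"])
E
```

```text
[ 616.22781749 -164.96507442  231.2455501 ] [ 0.02910219 -0.09402855 -0.40037946] 27.65
```

View pics/p6.png

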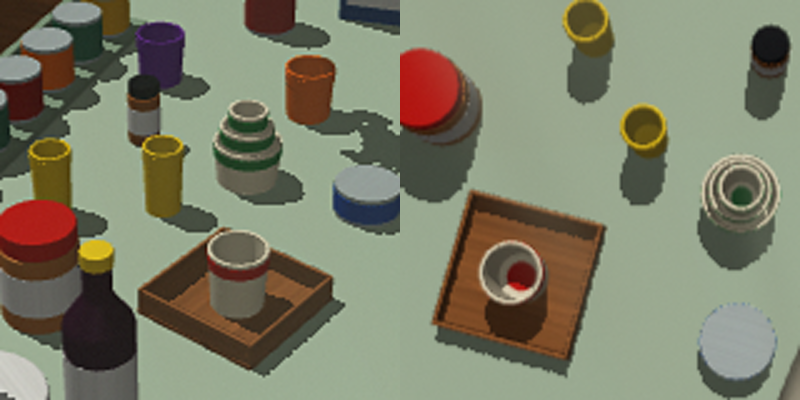

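The red-tagged cup stands upright in the tray (side crop (238,272), top crop (510,272)). The nest is complete at (248,145) and (740,193), and nothing else has moved.

```bash
python3 -c "
from bench import r
print(r.hand_in())"
```

```text
the job is handed in; nothing more can be done
None
```

Job handed in at about 28 s: the green-tagged cups are nested fully home in the large cup and the red-tagged cup stands upright in the tray, as the last pictures show; `hand_in` returned no verdict.

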